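Find the rocking busbar on a battery module and press it home

TASK

One of the six silver busbars on the battery module has not gone home on its post and rocks when you press on its end; press the bars gently with your fingertips to find which. Push that one fully down so that it lies flat on both its terminals, and finish while still holding it down with the fingertips, ready for the weld. Do not lift any bar, and leave the caps and tools as they are.

Things in the scene. Friction and masses are not known exactly. Their poses are not given: they have to be found in the camera images.
- module: battery module fixed on a 270 x 300 x 12 mm base plate: black carrier with two rows of three silver bars, orange duct between the rows. Origin: middle of the base plate's underside, on the table; x across the rows away from the robot, y along the rows to the left, z up; turned up to 0.3 rad. Bay centres: x = -72 mm (near row) or +72 mm (far row), y = -52, 0, +52 mm.
- seat (a point): top face of the copper terminal under the duct-side end of bar_2, 100 mm above the table; x, y, z as the module's. Each bay has a terminal at this height under either end of its bar, from 22 to 46 mm off the bar's middle. A seated bar lies on both: underside at 100 mm, end pads' top at 103, fold's top at 110 mm; it gives nowhere when pressed.
- post (a point): middle of bar_2's bay at terminal height (100 mm); a locating post 12 mm across is hidden there under each bar. The one unseated bar, in any bay, sits level on its tight post about 4 mm high. Under 1 N on an end pad tips it 0.08 rad until that end meets its terminal; let go, it swings back. Pressed on the fold it holds to about 14 N, then goes down and stays. Light pressing on an end does not seat it.
- duct (a point): middle of the top of the orange duct lid between the rows, 105 mm above the table, 30 mm wide along x, 190 mm along y; x, y, z as the module's. Black straps on it reach 107.5 mm, clip loops beside it at the ribs 115 mm. Black ribs 109 mm high surround each bay, 0.7 mm off the bar on every side.
- bar_1: silver aluminium busbar in the near row, right bay seen from the robot: plate 96 (its x) x 46 (its y) x 3 mm, crossed in its middle by a raised fold 22 mm wide along x, 46 mm along y, its top 10 mm over the underside. Flat end pads reach from 11 to 48 mm either side of the middle along x. Origin: middle of the underside, z up. May be the unseated one: see seat and post.
- bar_2: silver aluminium busbar in the near row, middle bay seen from the robot: plate 96 (its x) x 46 (its y) x 3 mm, crossed in its middle by a raised fold 22 mm wide along x, 46 mm along y, its top 10 mm over the underside. Flat end pads reach from 11 to 48 mm either side of the middle along x. Origin: middle of the underside, z up. May be the unseated one: see seat and post.
- bar_3: silver aluminium busbar in the near row, left bay seen from the robot: plate 96 (its x) x 46 (its y) x 3 mm, crossed in its middle by a raised fold 22 mm wide along x, 46 mm along y, its top 10 mm over the underside. Flat end pads reach from 11 to 48 mm either side of the middle along x. Origin: middle of the underside, z up. May be the unseated one: see seat and post.
- bar_4: silver aluminium busbar in the far row, right bay seen from the robot: plate 96 (its x) x 46 (its y) x 3 mm, crossed in its middle by a raised fold 22 mm wide along x, 46 mm along y, its top 10 mm over the underside. Flat end pads reach from 11 to 48 mm either side of the middle along x. Origin: middle of the underside, z up. May be the unseated one: see seat and post.
- bar_5: silver aluminium busbar in the far row, middle bay seen from the robot: plate 96 (its x) x 46 (its y) x 3 mm, crossed in its middle by a raised fold 22 mm wide along x, 46 mm along y, its top 10 mm over the underside. Flat end pads reach from 11 to 48 mm either side of the middle along x. Origin: middle of the underside, z up. May be the unseated one: see seat and post.
- bar_6: silver aluminium busbar in the far row, left bay seen from the robot: plate 96 (its x) x 46 (its y) x 3 mm, crossed in its middle by a raised fold 22 mm wide along x, 46 mm along y, its top 10 mm over the underside. Flat end pads reach from 11 to 48 mm either side of the middle along x. Origin: middle of the underside, z up. May be the unseated one: see seat and post.
- cap_red: loose red terminal cap, 20 mm across, 24 mm high, standing on the module's far left corner at 104 mm; origin: middle of its underside. Leave alone.
- cap_black: loose black terminal cap, same size, standing on the module's far right corner at 104 mm; origin: middle of its underside. Leave alone.
- screwdriver: orange insulated screwdriver, 200 mm long, lying on the table to the right; origin at its middle, underside. Leave alone.
- multimeter: yellow and black multimeter, 150 x 76 x 40 mm, lying on the table to the left; origin: middle of its underside. Leave alone.
- cleaner: white bottle with blue cap, 56 mm across, 150 mm high, on the table far left; origin: middle of its underside. Leave alone.
- tape: roll of amber tape, 90 mm across, 19 mm high, lying on the table far right; origin: middle of its underside. Leave alone.
- nut_cup: small steel cup, 56 mm across, 45 mm high, on the table beyond the module; origin: middle of its underside. Leave alone.

How it is judged:
At the end, for the whole second after the job is handed in: All six bars lie flat on their terminals (underside less than 1.5 mm above the seat, tilt under 0.03 rad); the fingers press with more than 1 N on the very bar that was unseated at the start (the one that came down, moved more than 2.7 mm); caps and tools within 25 mm of where they stood (z of each of bar_1, bar_2, bar_3, bar_4, bar_5, bar_6 in the frame of module below 0.1015 m and angle between each of bar_1, bar_2, bar_3, bar_4, bar_5, bar_6's own z axis and vertical below 0.03 rad and ((distance of bar_1 from where it was at the start of the episode above 0.0027 m and contact force between the fingers and bar_1 above 1 N) or (distance of bar_2 from where it was at the start of the episode above 0.0027 m and contact force between the fingers and bar_2 above 1 N) or (distance of bar_3 from where it was at the start of the episode above 0.0027 m and contact force between the fingers and bar_3 above 1 N) or (distance of bar_4 from where it was at the start of the episode above 0.0027 m and contact force between the fingers and bar_4 above 1 N) or (distance of bar_5 from where it was at the start of the episode above 0.0027 m and contact force between the fingers and bar_5 above 1 N) or (distance of bar_6 from where it was at the start of the episode above 0.0027 m and contact force between the fingers and bar_6 above 1 N)) and distance of each of cap_red, cap_black, screwdriver, multimeter, cleaner, tape, nut_cup from where it was at the start of the episode below 0.025 m); the arm keeps its last pose, push and grip.
It fails at once if a bar is lifted out of its bay (z of any of bar_1, bar_2, bar_3, bar_4, bar_5, bar_6 in the frame of module above 0.112 m).
It fails at once if a bar is rammed with more than 60 N (contact force between the fingers and bar_1 above 60 N or contact force between the fingers and bar_2 above 60 N or contact force between the fingers and bar_3 above 60 N or contact force between the fingers and bar_4 above 60 N or contact force between the fingers and bar_5 above 60 N or contact force between the fingers and bar_6 above 60 N).
It fails at once if a cap or tool is knocked, carried or pushed away (distance of any of cap_red, cap_black, screwdriver, multimeter, cleaner, tape, nut_cup from where it was at the start of the episode above 0.025 m).
It also fails if it takes over 64 s, if anything falls off the work surface, if the arm or the gripper's body presses on something with over 40 N, if the wrist force passes 120 N, or if a joint passes its speed limit or range.

ROBOT

A 7-joint arm with a two-finger parallel gripper is mounted at the origin on the work surface. World frame = base frame: x ahead of the robot, y to its left, z up, the work surface at z = 0. Lengths are in m, angles in rad, forces in N, time in s.
With the tool pointing down it reaches from about 0.425 to 0.925 m from the base axis. Payload 6.8 kg.
Tool frame: the origin (TCP) lies midway between the tips of the shut fingers; the grasp point (between the pads) lies r.grip_point_offset behind it (r.grip_point_offset is the distance from the TCP to the grasp point, in m); z points along the fingers, y is the direction in which the jaws open and shut (so a half turn about z gives the same grasp; the last joint's range is limited). The gripper opens to 85 mm and grips with 20 to 120 N. Pads are 22 mm wide; open, the fingers measure 114 mm over their backs; the gripper's body (76 mm by 85 mm) begins 54 mm behind the grasp point. The pads swing forward as they close: fully open they stand 13 mm farther back than shut.
Start: joints at [1.026, 0.477, 0.022, 1.555, -0.011, 1.109, -0.083], TCP at [0.286, -0.612, 0.21] pointing down, gripper open.
Joint ranges: [-2.96, 2.96], [-0.34, 2.1], [-1.41, 1.46], [0.24, 2.44], [-1.37, 4.51], [0.17, 1.92], [-2.96, 2.96]. Speed limits (rad/s): [2.39, 2.39, 3.14, 3.14, 3.14, 3.14, 3.14].

INTERFACE

Orientations are given as a rotation vector (axis times angle).
In Python, from bench import r gives the robot as it stands. The module is installed in compiled form; this text tells all that it offers.
- The arm moves only by the tool play_rows, never from a script. Its argument "deltas" is a list of rows, each a list of 3 entries, a list of its own where there are three numbers: the finger opening in mm, from 0 to 85.4, then the shift along the tool's x, y, z in mm, then the turn, a rotation vector about the tool's x, y, z in rad. A call has 1 to 8 rows; each row is the pose to reach, as a shift and turn from the pose measured when the call began, along the tool's axes at that moment; what a row does not reach only later rows make up. A row lasts 1/8 s, in which the tool goes at most 62.5 mm and 10.7 degrees, less where a joint would pass 70% of its speed; a pose out of reach is approached as far as the arm can. A call with a gripper value outside its range is refused whole. The fingers move at their own pace and stop on an object; "squeeze" is the grip in N (left out, the last holds). Time passes only in rows, so rows that repeat a pose let the fingers close. It gives the time, the measured TCP pose, the force and the opening at its end, in the units of the state.
- r.get_obs(): the state, without advancing time (a new reading comes with each control period).
- r.grab_frame(name): name is "scene" or "top" or "wrist"; returns (picture, depth): 480x640x3 uint8, red, green, blue; 480x640 float32, m along the optical axis (not along the pixel's ray), 0 where there is no reading.
- r.camera_model(name): a dict with "mtx" (3x3 intrinsics, pixels), "rvec" (rotation vector, rad) and "tvec" (3), from world to camera coordinates, as OpenCV has them; the wrist camera has in their place "T_tool_cam" (4x4, takes a point from camera to tool coordinates, whose origin is the TCP and whose axes are the flange's). Camera axes: x right, y down, z forward; pixel columns grow to the right and rows downward; lengths in m; the calibration is good to about 2 mm. A picture is of the moment at which its call begins: read the wrist's pose just before it. camera_model takes no time and is no camera call.
- r.hand_in(): hands the job in, once; it reports no verdict.
The state is a dict: "clock": time; "joints": joint angles; "qvel": joint speeds; "tau": joint torques, N m; "tcp_pos": TCP position; "orientation": TCP orientation; "contact_force": force on the tool from outside, world axes, zero at the start; "moment": the same for the moment, N m; "grip_width": finger opening in m.
Only numpy, scipy, OpenCV 4.12 (cv2) and the standard library are available. Lean on these libraries where they do the work, as an engineer would, in place of code of your own. Each camera call takes 0.05 s, during which the arm holds its last target. There are 200 camera calls.

## Working session

There is one attempt and no reset: what is moved stays moved. The work goes in short steps, Python scripts to look and compute and a tool call to move; the robot and the scene stay as the last step left them, time stands still between calls to the robot, and variables do not carry over. Pictures are saved under pics/ and viewed, about 8 in all and at most 12, crops included, and the job is handed in when it is done.

Besides the shell and the picture viewer there is one more tool, called after "Emit:" by a JSON object that holds its "op" and its "data", one argument or row to a line. play_rows: Moves the arm, as the interface text tells. Its arguments: {"type":"object","properties":{"deltas":{"type":"array"},"squeeze":{"type":"number"}},"required":["deltas"]}

```bash
mkdir -p pics; python3 - <<'E'
from bench import r
import cv2,numpy as np
o=r.get_obs();print({k:np.round(v,3) for k,v in o.items()}, r.grip_point_offset)
for n in("scene","top"):
    p,d=r.grab_frame(n);np.savez(n+".npz",p=p,d=d);cv2.imwrite(f"pics/{n}0.png",p[:,:,::-1]);print(n,r.camera_model(n))
print(r.camera_model("wrist"))
E
```

```text
{'clock': np.float64(0.0), 'joints': array([ 1.026,  0.478,  0.022,  1.556, -0.011,  1.109, -0.083]), 'qvel': array([ 0.002, -0.   , -0.   ,  0.001,  0.002, -0.   , -0.002]), 'tau': array([-1.0000e-03, -5.9646e+01,  1.6080e+00, -2.8120e+01,  1.2000e-02,
        9.0000e-03, -0.0000e+00]), 'tcp_pos': array([ 0.285, -0.611,  0.209]), 'orientation': array([-3.065e+00, -6.800e-01,  1.000e-03]), 'contact_force': array([-0.847,  0.341,  0.184]), 'moment': array([-0.027,  0.013,  0.007]), 'grip_width': np.float64(0.086)} 0.0187
scene {'mtx': array([[493.96749449,   0.        , 315.25902997],
       [  0.        , 493.96749449, 237.11257063],
       [  0.        ,   0.        ,   1.        ]]), 'rvec': array([ 0.89141528,  2.56980713, -1.01593554]), 'tvec': array([ 0.50306589, -0.22698239,  1.46513805])}
top {'mtx': array([[576.80089002,   0.        , 319.4312557 ],
       [  0.        , 576.80089002, 238.12469469],
       [  0.        ,   0.        ,   1.        ]]), 'rvec': array([ 2.17402204, -2.15762316,  0.1587806 ]), 'tvec': array([-0.01057988,  0.65344548,  1.51538879])}
{'mtx': array([[332.00780372,   0.        , 318.73310218],
       [  0.        , 332.00780372, 239.21263503],
       [  0.        ,   0.        ,   1.        ]]), 'T_tool_cam': array([[-3.64225939e-04, -9.59063276e-01, -2.83191630e-01,
         7.25114477e-02],
       [ 9.99999216e-01, -6.88602744e-04,  1.04589232e-03,
        -2.38579897e-04],
       [-1.19808345e-03, -2.83191027e-01,  9.59062775e-01,
        -1.63175039e-01],
       [ 0.00000000e+00,  0.00000000e+00,  0.00000000e+00,
         1.00000000e+00]])}
```

View pics/top0.png

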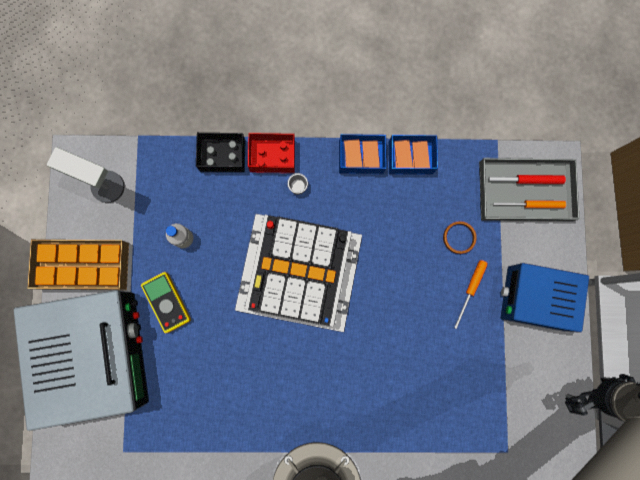

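View pics/scene0.png

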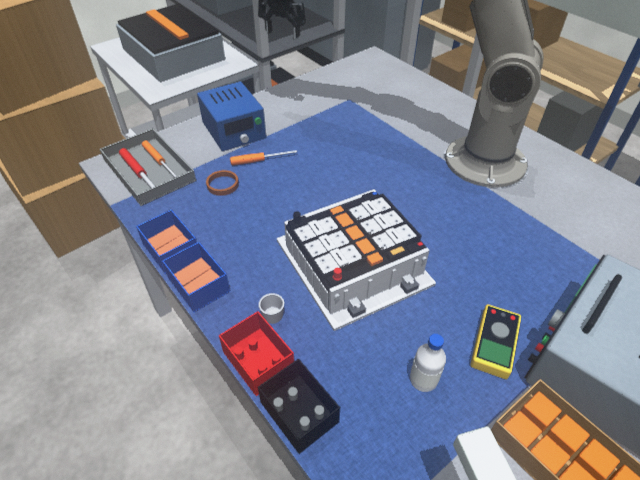

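The top view shows the module at about (299,272), with the duct running from (267,263) to (331,277) and the three-bar rows above and below it. The scene view agrees, and the caps are on the far corners. Next I measure the module pose and each bar's depth.

```bash
cat > h.py <<'E'
import numpy as np,cv2
from bench import r
def cast(n,px,z):
    m=r.camera_model(n);R=cv2.Rodrigues(m["rvec"])[0];C=-R.T@m["tvec"]
    px=np.atleast_2d(px).astype(float);ray=np.c_[px,np.ones(len(px))]@np.linalg.inv(m["mtx"]).T@R
    return C+ray*((z-C[2])/ray[:,2])[:,None]
E
python3 - <<'E'
from h import *
for n in("top","scene"):
    f=np.load(n+".npz");p,d=f["p"],f["d"];hsv=cv2.cvtColor(p,cv2.COLOR_RGB2HSV)
    c=(299,272) if n=="top" else (355,245)
    roi=np.zeros(d.shape,np.uint8);cv2.circle(roi,c,75,255,-1)
    om=cv2.inRange(hsv,(8,150,120),(19,255,255))&roi
    ys,xs=np.nonzero(om);w=cast(n,np.c_[xs,ys],.105)[:,:2]
    rc=cv2.minAreaRect((w*1000).astype(np.float32));print(n,"duct",len(w),w.mean(0),rc)
    wm=cv2.inRange(hsv,(0,0,150),(180,40,255))&roi
    k,_,st,ce=cv2.connectedComponentsWithStats(wm,connectivity=4)
    for i in range(1,k):
        if st[i,4]<250: continue
        ys,xs=np.nonzero(_==i);w=cast(n,np.c_[xs,ys],.104)[:,:2]
        rc=cv2.minAreaRect((w*1000).astype(np.float32))
        print(n,st[i,4],ce[i].round(1),np.round(w.mean(0),4),np.round(rc[0],1),np.round(rc[1],1),round(rc[2],1))
E
```

```text
top duct 770 [0.56413831 0.04938379] ((564.4528198242188, 49.796302795410156), (189.4203643798828, 31.245725631713867), 79.12054443359375)
top 1133 [251.2 264.2] [0.5769 0.1703] [579.7 171. ] [ 57.1 256.8] 85.3
top 622 [283.9 238.2] [0.6445 0.0876] [644.7  87.6] [45.2 96. ] 79.5
top 621 [303.7 242.2] [0.6345 0.0363] [634.4  36.4] [45.1 95. ] 79.2
top 610 [323.5 246.1] [ 0.6249 -0.015 ] [624.8 -14.7] [44.6 95.5] 79.0
top 998 [344.4 283.8] [ 0.5284 -0.0693] [538.3 -61.4] [ 59.8 257.1] 78.6
top 641 [272.6 293.2] [0.5028 0.1144] [503.1 114.4] [45.1 94.8] 79.5
top 639 [292.5 297.2] [0.493  0.0634] [493.3  63.5] [44.6 94.7] 79.2
top 643 [312.5 301.1] [0.4833 0.0123] [483.5  12.3] [44.7 94.6] 79.1
scene duct 578 [0.57021287 0.06183812] ((568.8255615234375, 55.05276870727539), (187.5220489501953, 28.378890991210938), 79.18297576904297)
scene 483 [369.5 207.8] [0.4858 0.0136] [485.8  11.5] [47.9 94. ] 79.3
scene 527 [381.3 221.5] [0.4957 0.0648] [495.6  62.9] [47.8 94.1] 78.9
scene 558 [315.4 228.1] [ 0.6286 -0.0132] [627.3 -15.4] [47.9 94.8] 79.4
scene 576 [393.8 236.1] [0.5054 0.116 ] [505.2 114.2] [47.7 93.9] 79.2
scene 1325 [332.4 251.1] [0.6426 0.0647] [641.2  62. ] [100.2  96.6] 79.9
scene 1325 [351.7 293.7] [0.6859 0.1763] [703.2 131. ] [141.7 318.3] 22.2
scene 478 [377.9 269.9] [0.5997 0.166 ] [594.9 167.5] [ 12.5 246.2] 79.3
```

```bash
python3 - <<'E'
from h import *
f=np.load("scene.npz");cv2.imwrite("pics/sc.png",cv2.resize(f["p"][180:300,270:430],None,fx=5,fy=5,interpolation=cv2.INTER_CUBIC)[:,:,::-1])
yaw=-.187;ex=np.array([np.cos(yaw),np.sin(yaw),0]);ey=np.array([-ex[1],ex[0],0]);O=np.array([.5638,.0498,0])
for n in("top","scene"):
    m=r.camera_model(n);R=cv2.Rodrigues(m["rvec"])[0];d=np.load(n+".npz")["d"]
    v,u=np.mgrid[:480,:640];P=np.stack([u,v,np.ones_like(u)],-1)@np.linalg.inv(m["mtx"]).T*d[...,None]
    P=(P-m["tvec"])@R-O;x=P@ex;y=P@ey;z=P[...,2]
    for i in range(6):
        a=x-(-.072,.072)[i//3];b=y-(-.052,0,.052)[i%3]
        out=[]
        for lo,hi in((-.044,-.015),(-.009,.009),(.015,.044)):
            s=(a>lo)&(a<hi)&(abs(b)<.019)&(z>.08)&(z<.13);out+=[round(np.median(z[s])*1000,1),round(z[s].std()*1000/np.sqrt(s.sum()),2)]
        print(n,i+1,out)
E
```

```text
top 1 [np.float64(103.1), np.float64(0.22), np.float64(109.6), np.float64(0.28), np.float64(102.7), np.float64(0.26)]
top 2 [np.float64(103.6), np.float64(0.26), np.float64(109.1), np.float64(0.29), np.float64(103.0), np.float64(0.25)]
top 3 [np.float64(102.9), np.float64(0.21), np.float64(110.4), np.float64(0.33), np.float64(102.9), np.float64(0.25)]
top 4 [np.float64(102.6), np.float64(0.26), np.float64(108.7), np.float64(0.3), np.float64(103.0), np.float64(0.24)]
top 5 [np.float64(102.9), np.float64(0.25), np.float64(109.3), np.float64(0.34), np.float64(102.9), np.float64(0.26)]
top 6 [np.float64(106.9), np.float64(0.25), np.float64(113.2), np.float64(0.31), np.float64(106.7), np.float64(0.27)]
scene 1 [np.float64(101.8), np.float64(0.17), np.float64(108.4), np.float64(0.18), np.float64(101.8), np.float64(0.14)]
scene 2 [np.float64(101.6), np.float64(0.14), np.float64(108.6), np.float64(0.17), np.float64(101.4), np.float64(0.15)]
scene 3 [np.float64(101.6), np.float64(0.15), np.float64(108.5), np.float64(0.16), np.float64(101.9), np.float64(0.11)]
scene 4 [np.float64(101.6), np.float64(0.2), np.float64(108.3), np.float64(0.16), np.float64(101.4), np.float64(0.15)]
scene 5 [np.float64(101.7), np.float64(0.16), np.float64(108.6), np.float64(0.16), np.float64(101.7), np.float64(0.15)]
scene 6 [np.float64(105.5), np.float64(0.13), np.float64(112.6), np.float64(0.15), np.float64(105.6), np.float64(0.11)]
```

View pics/sc.png

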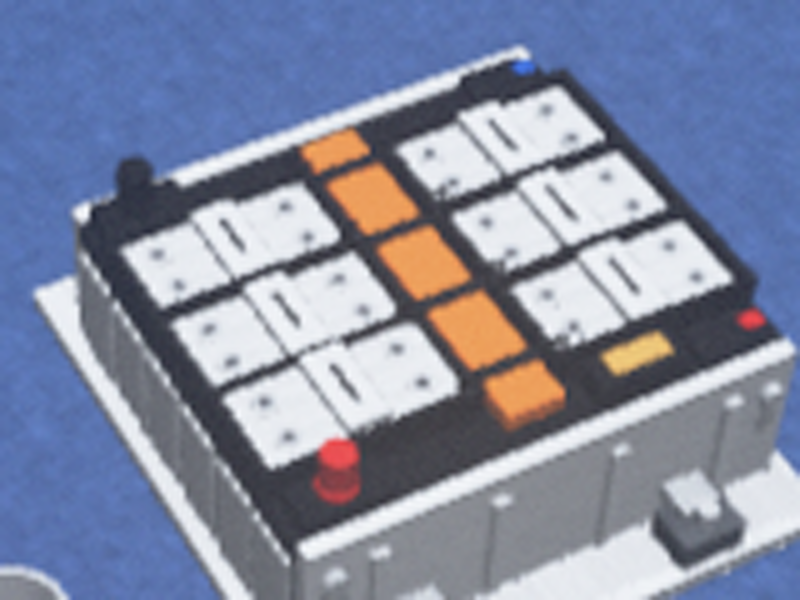

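Both cameras' depth puts bar_6 (far left, beside the red cap) about 4 mm higher than the others, and it is level. The crop agrees: bar_6's pad stands above its rib. I'll confirm that by pressing gently on its duct-side end. First I move above that pad.

```bash
cat >> h.py <<'E'
from scipy.spatial.transform import Rotation as Ro
def go(dx,dy,z,bay=(.072,.052),yaw=-.187):
    o=r.get_obs();ex=np.array([np.cos(yaw),np.sin(yaw)]);ey=np.array([-ex[1],ex[0]])
    t=np.r_[np.array([.5638,.0498])+(bay[0]+dx)*ex+(bay[1]+dy)*ey,z]
    R=Ro.from_rotvec(o["orientation"]);T=Ro.from_euler("z",yaw)*Ro.from_euler("x",np.pi)
    print("tgt",t.round(4),"shift mm",(R.inv().apply(t-o["tcp_pos"])*1000).round(1),"turn",(R.inv()*T).as_rotvec().round(3))
    print(o["clock"],o["tcp_pos"].round(4),o["contact_force"].round(2),o["grip_width"].round(4),o["joints"].round(2))
E
python3 -c "
from h import *
go(-.030,0,.2)"
```

```text
tgt [0.6147 0.0931 0.2   ] shift mm [ 596.4 -498.7   10. ] turn [-0.002  0.001  0.624]Traceback (most recent call last):
  File "<string>", line 3, in <module>
    go(-.030,0,.2)
    ~~^^^^^^^^^^^^
  File "h.py", line 13, in go
    print(o["clock"],o["tcp_pos"].round(4),o["contact_force"].round(2),o["grip_width"].round(4),o["joints"].round(2))
                                                                       ^^^^^^^^^^^^^^^^^^^^^
AttributeError: 'float' object has no attribute 'round'
```

Emit:
{"op": "play_rows", "data": {
  "deltas": [
    [0, [596, -499, 0], [0, 0, 0.624]],
    [0, [596, -499, 0], [0, 0, 0.624]],
    [0, [596, -499, 0], [0, 0, 0.624]],
    [0, [596, -499, 0], [0, 0, 0.624]],
    [0, [596, -499, 0], [0, 0, 0.624]],
    [0, [596, -499, 0], [0, 0, 0.624]],
    [0, [596, -499, 0], [0, 0, 0.624]],
    [0, [596, -499, 0], [0, 0, 0.624]]
  ],
  "squeeze": 40
}}

```text
clock: 1.1
tcp_pos: [0.4964, -0.1585, 0.21]
orientation: [-3.127, 0.294, 0.002]
contact_force: [0.7, -0.0, -0.1]
grip_width: -0.0002
```

```bash
sed -i 's/o\["grip_width"\].round(4)/o["grip_width"]/' h.py; python3 -c "
from h import *
go(-.030,0,.2)"
```

```text
tgt [0.6147 0.0931 0.2   ] shift mm [  69.4 -269.2   10.2] turn [-0.001  0.001 -0.   ]
1.1 [ 0.4964 -0.1585  0.21  ] [ 0.74 -0.03 -0.14] -0.0002278400225435249 [ 0.26  0.23 -0.09  1.92  0.02  1.   -1.59]
```

Emit:
{"op": "play_rows", "data": {
  "deltas": [
    [0, [69, -269, 0], [0, 0, 0]],
    [0, [69, -269, 0], [0, 0, 0]],
    [0, [69, -269, 0], [0, 0, 0]],
    [0, [69, -269, 0], [0, 0, 0]],
    [0, [69, -269, 0], [0, 0, 0]],
    [0, [69, -269, 0], [0, 0, 0]],
    [0, [69, -269, 60], [0, 0, 0]],
    [0, [69, -269, 60], [0, 0, 0]]
  ]
}}

```text
clock: 2.1
tcp_pos: [0.6102, 0.0905, 0.1459]
orientation: [3.125, -0.296, -0.016]
contact_force: [0.4, 0.1, -0.1]
grip_width: -0.0004
```

```bash
python3 -c "
from h import *
go(-.030,0,.11)
p,d=r.grab_frame('wrist');cv2.imwrite('pics/w1.png',p[:,:,::-1])"
```

```text
tgt [0.6147 0.0931 0.11  ] shift mm [ 4.3 -3.5 35.9] turn [ 0.004  0.01  -0.002]
2.1 [0.6102 0.0905 0.1459] [ 0.36  0.11 -0.06] -0.0003930565524334021 [-0.1   0.46 -0.19  1.74  0.1   0.96 -2.09]
```

View pics/w1.png

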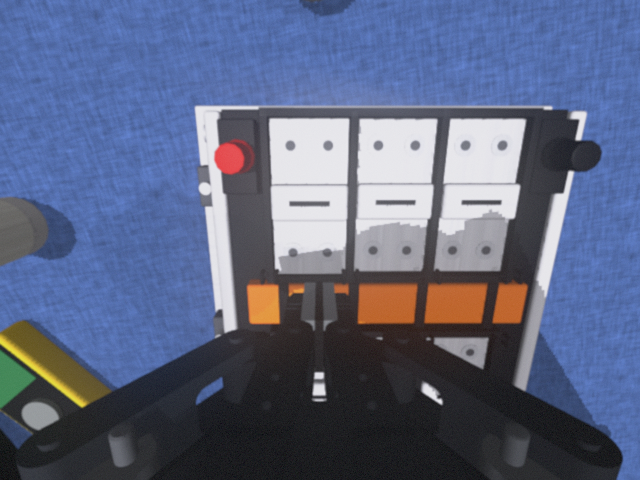

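The wrist view shows the shut fingers at (320,300), lined up with bar_6's column at x≈310. The red cap at (233,157) is well clear.

Emit:
{"op": "play_rows", "data": {
  "deltas": [
    [0, [4.3, -3.5, 10], [0.004, 0.01, -0.002]],
    [0, [4.3, -3.5, 20], [0.004, 0.01, -0.002]],
    [0, [4.3, -3.5, 28], [0.004, 0.01, -0.002]],
    [0, [4.3, -3.5, 33], [0.004, 0.01, -0.002]],
    [0, [4.3, -3.5, 34], [0.004, 0.01, -0.002]],
    [0, [4.3, -3.5, 34], [0.004, 0.01, -0.002]]
  ]
}}

```text
clock: 2.9
tcp_pos: [0.6172, 0.0939, 0.115]
orientation: [-3.126, 0.293, -0.008]
contact_force: [-1.5, 0.9, -0.1]
grip_width: 0.0001
```

```bash
python3 -c "
from h import *
go(-.030,0,.104)"
```

```text
tgt [0.6147 0.0931 0.104 ] shift mm [-2.4  1.3 11. ] turn [-0.003 -0.005  0.   ]
2.9 [0.6172 0.0939 0.115 ] [-1.55  0.87 -0.06] 0.00010890907136847261 [-0.11  0.5  -0.19  1.76  0.11  0.89 -2.11]
```

Emit:
{"op": "play_rows", "data": {
  "deltas": [
    [0, [-2.4, 1.3, 2], [-0.003, -0.005, 0]],
    [0, [-2.4, 1.3, 4], [-0.003, -0.005, 0]],
    [0, [-2.4, 1.3, 6], [-0.003, -0.005, 0]],
    [0, [-2.4, 1.3, 7], [-0.003, -0.005, 0]],
    [0, [-2.4, 1.3, 7], [-0.003, -0.005, 0]]
  ]
}}

```text
clock: 3.52
tcp_pos: [0.6146, 0.0931, 0.1078]
orientation: [3.128, -0.293, -0.001]
contact_force: [-0.0, 0.2, -0.9]
grip_width: 0.0002
```

```bash
python3 -c "
from h import *
go(-.030,0,.104)"
```

```text
tgt [0.6147 0.0931 0.104 ] shift mm [ 0.1 -0.1  3.8] turn [0.    0.001 0.   ]
3.525 [0.6146 0.0931 0.1078] [-0.02  0.15 -0.91] 0.00016573518370574238 [-0.11  0.51 -0.19  1.77  0.12  0.88 -2.11]
```

Emit:
{"op": "play_rows", "data": {
  "deltas": [
    [0, [0, 0, 1], [0, 0, 0]],
    [0, [0, 0, 2], [0, 0, 0]],
    [0, [0, 0, 2], [0, 0, 0]]
  ]
}}

```text
clock: 3.9
tcp_pos: [0.6145, 0.093, 0.1057]
orientation: [3.127, -0.293, -0.001]
contact_force: [0.4, -0.1, -0.9]
grip_width: 0.0001
```

Emit:
{"op": "play_rows", "data": {
  "deltas": [
    [0, [0, 0, 1], [0, 0, 0]],
    [0, [0, 0, 1.5], [0, 0, 0]],
    [0, [0, 0, 1.5], [0, 0, 0]]
  ]
}}

```text
clock: 4.28
tcp_pos: [0.6145, 0.093, 0.1042]
orientation: [3.127, -0.293, -0.001]
contact_force: [-0.4, -0.5, -0.1]
grip_width: 0.0
```

```bash
python3 - <<'E'
from h import *
yaw=-.187;ex=np.array([np.cos(yaw),np.sin(yaw),0]);ey=np.array([-ex[1],ex[0],0]);O=np.array([.5638,.0498,0])
o=r.get_obs();p,d=r.grab_frame("wrist");m=r.camera_model("wrist");T=m["T_tool_cam"]
v,u=np.mgrid[:480,:640];P=np.stack([u,v,np.ones_like(u)],-1)@np.linalg.inv(m["mtx"]).T*d[...,None]
P=P@T[:3,:3].T+T[:3,3];P=P@Ro.from_rotvec(o["orientation"]).as_matrix().T+o["tcp_pos"]-O
x=P@ex;y=P@ey;z=P[...,2]
for i in(3,4,5):
    a=x-.072;b=y-(-.052,0,.052)[i%3]
    for lo,hi in((-.009,.009),(.013,.022),(.022,.032),(.032,.044)):
        s=(a>lo)&(a<hi)&(abs(b)<.019)&(d>0)&(z>.09)&(z<.13);print(i+1,lo,s.sum(),(np.median(z[s])*1000).round(1) if s.any() else None)
E
```

```text
4 -0.009 2609 109.5
4 0.013 1480 102.6
4 0.022 1562 102.6
4 0.032 2034 102.7
5 -0.009 2598 109.5
5 0.013 1536 102.6
5 0.022 1570 102.6
5 0.032 2042 102.6
6 -0.009 2683 113.5
6 0.013 1619 106.5
6 0.022 1695 106.4
6 0.032 2104 106.6
```

The wrist depth also shows bar_6 4 mm high and still level, so the tips haven't reached it yet. I'll go a little lower to feel it rock.

Emit:
{"op": "play_rows", "data": {
  "deltas": [
    [0, [0, 0, 1], [0, 0, 0]],
    [0, [0, 0, 1.5], [0, 0, 0]],
    [0, [0, 0, 1.5], [0, 0, 0]]
  ]
}}

```text
clock: 4.7
tcp_pos: [0.6145, 0.0931, 0.1026]
orientation: [3.127, -0.293, -0.002]
contact_force: [-0.9, -0.3, -0.7]
grip_width: 0.0001
```

```bash
cat > w.py <<'E'
from h import *
yaw=-.187;ex=np.array([np.cos(yaw),np.sin(yaw),0]);ey=np.array([-ex[1],ex[0],0]);O=np.array([.5638,.0498,0])
o=r.get_obs();print(o["clock"],o["tcp_pos"].round(4),o["contact_force"].round(2))
p,d=r.grab_frame("wrist");cv2.imwrite('pics/w%.1f.png'%o["clock"],p[:,:,::-1]);m=r.camera_model("wrist");T=m["T_tool_cam"]
v,u=np.mgrid[:480,:640];P=np.stack([u,v,np.ones_like(u)],-1)@np.linalg.inv(m["mtx"]).T*d[...,None]
P=P@T[:3,:3].T+T[:3,3];P=P@Ro.from_rotvec(o["orientation"]).as_matrix().T+o["tcp_pos"]-O
x=P@ex;y=P@ey;z=P[...,2]
for i in(3,4,5):
    a=x-.072;b=y-(-.052,0,.052)[i%3]
    for lo,hi in((-.009,.009),(.013,.022),(.032,.044)):
        s=(a>lo)&(a<hi)&(abs(b)<.019)&(d>0)&(z>.09)&(z<.13);print(i+1,lo,s.sum(),(np.median(z[s])*1000).round(1) if s.any() else None)
E
python3 w.py
```

```text
4.7 [0.6145 0.0931 0.1026] [-0.88 -0.31 -0.74]
4 -0.009 2648 109.5
4 0.013 1522 102.6
4 0.032 2067 102.7
5 -0.009 2632 109.4
5 0.013 1547 102.5
5 0.032 2070 102.6
6 -0.009 2748 113.4
6 0.013 1652 106.5
6 0.032 2202 106.6
```

View pics/w4.7.png

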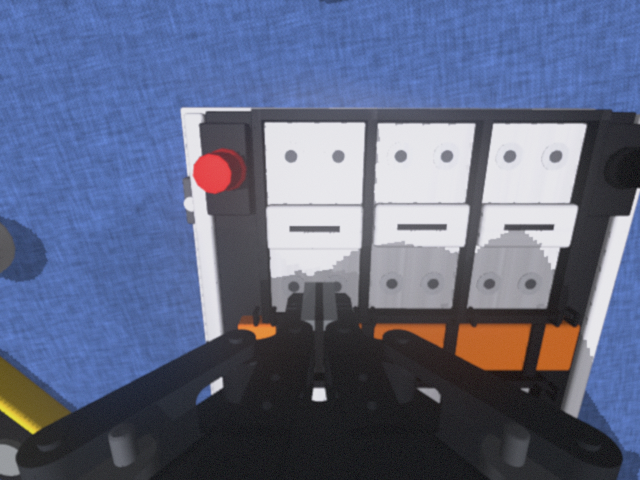

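The fingertips are at (320,285), over bar_6's near pad, and haven't visibly touched it. Continuing in small steps.

Emit:
{"op": "play_rows", "data": {
  "deltas": [
    [0, [0, 0, 1], [0, 0, 0]],
    [0, [0, 0, 1.5], [0, 0, 0]],
    [0, [0, 0, 1.5], [0, 0, 0]]
  ]
}}

```text
clock: 5.12
tcp_pos: [0.6145, 0.093, 0.1011]
orientation: [3.127, -0.293, -0.001]
contact_force: [-0.2, -0.2, -0.2]
grip_width: -0.0005
```

```bash
python3 w.py|grep -v "^[45] "
```

```text
5.125 [0.6145 0.093  0.1011] [-0.21 -0.22 -0.24]
6 -0.009 2792 113.4
6 0.013 1700 106.5
6 0.032 2247 106.6
```

Emit:
{"op": "play_rows", "data": {
  "deltas": [
    [0, [0, 0, 1], [0, 0, 0]],
    [0, [0, 0, 1.5], [0, 0, 0]],
    [0, [0, 0, 1.5], [0, 0, 0]]
  ]
}}

```text
clock: 5.55
tcp_pos: [0.6145, 0.093, 0.0996]
orientation: [3.127, -0.293, -0.002]
contact_force: [-0.1, -0.0, 0.0]
grip_width: -0.0001
```

```bash
python3 w.py|grep -v "^[45] "
```

```text
5.55 [0.6145 0.093  0.0996] [-0.12 -0.05  0.02]
6 -0.009 2837 113.4
6 0.013 1717 106.5
6 0.032 2326 106.6
```

```bash
python3 - <<'E'
from h import *
p,d=r.grab_frame("wrist");m=r.camera_model("wrist");T=m["T_tool_cam"]
v,u=np.mgrid[:480,:640];P=np.stack([u,v,np.ones_like(u)],-1)@np.linalg.inv(m["mtx"]).T*d[...,None]
P=P@T[:3,:3].T+T[:3,3]
for row in range(262,350,5):
    print(row,[tuple((P[row,c]*1000).round(0).astype(int)) for c in(300,310,319,328,338)], p[row,310])
cv2.imwrite("pics/z.png",cv2.resize(p[220:380,220:420],None,fx=4,fy=3.75,interpolation=cv2.INTER_CUBIC)[:,:,::-1])
E
```

```text
262 [(np.int64(14), np.int64(-10), np.int64(-6)), (np.int64(14), np.int64(-5), np.int64(-6)), (np.int64(14), np.int64(0), np.int64(-7)), (np.int64(14), np.int64(4), np.int64(-6)), (np.int64(14), np.int64(9), np.int64(-7))] [230 230 233]
267 [(np.int64(11), np.int64(-10), np.int64(-6)), (np.int64(11), np.int64(-5), np.int64(-6)), (np.int64(12), np.int64(0), np.int64(-8)), (np.int64(12), np.int64(4), np.int64(-7)), (np.int64(11), np.int64(9), np.int64(-6))] [230 229 233]
272 [(np.int64(9), np.int64(-10), np.int64(-7)), (np.int64(9), np.int64(-5), np.int64(-6)), (np.int64(9), np.int64(0), np.int64(-7)), (np.int64(9), np.int64(4), np.int64(-6)), (np.int64(9), np.int64(9), np.int64(-6))] [223 223 230]
277 [(np.int64(6), np.int64(-10), np.int64(-6)), (np.int64(6), np.int64(-5), np.int64(-7)), (np.int64(6), np.int64(0), np.int64(-7)), (np.int64(7), np.int64(4), np.int64(-8)), (np.int64(6), np.int64(9), np.int64(-7))] [191 191 199]
282 [(np.int64(3), np.int64(-10), np.int64(-6)), (np.int64(4), np.int64(-5), np.int64(-7)), (np.int64(3), np.int64(0), np.int64(-6)), (np.int64(4), np.int64(4), n
[... 2453 characters left out ...]
nt64(12), np.int64(-6), np.int64(-69)), (np.int64(13), np.int64(-3), np.int64(-71)), (np.int64(5), np.int64(0), np.int64(-59)), (np.int64(13), np.int64(3), np.int64(-71)), (np.int64(13), np.int64(6), np.int64(-71))] [44 45 46]
342 [(np.int64(12), np.int64(-6), np.int64(-72)), (np.int64(12), np.int64(-3), np.int64(-73)), (np.int64(2), np.int64(0), np.int64(-58)), (np.int64(12), np.int64(2), np.int64(-73)), (np.int64(12), np.int64(6), np.int64(-73))] [35 34 37]
347 [(np.int64(12), np.int64(-6), np.int64(-75)), (np.int64(10), np.int64(-3), np.int64(-73)), (np.int64(0), np.int64(0), np.int64(-58)), (np.int64(12), np.int64(2), np.int64(-75)), (np.int64(12), np.int64(5), np.int64(-75))] [37 35 38]
```

View pics/z.png

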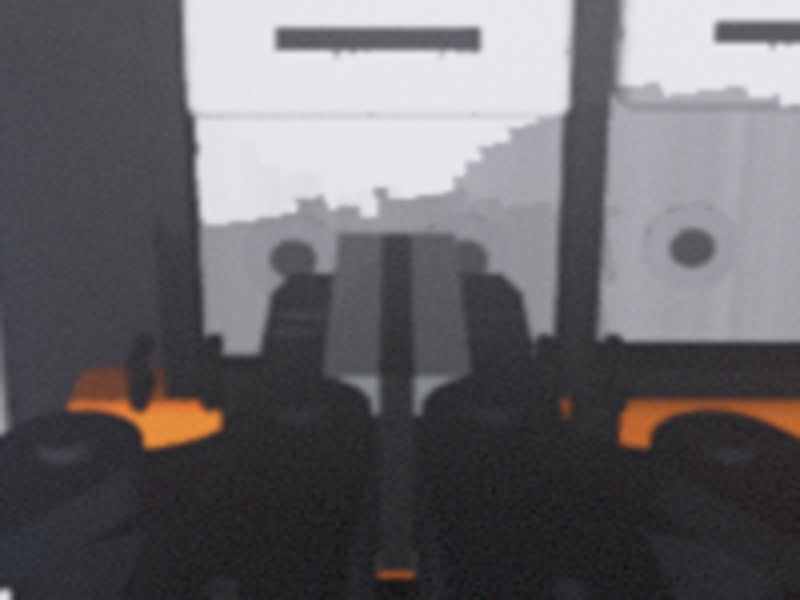

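The wrist depth of the fingers explains it. The visible pad tips end at about tool z = -29 mm, so the physical tips are still about 20 mm above the bar. The TCP z can't be trusted as the tip height, so I'll go down in small steps and watch the force.

Emit:
{"op": "play_rows", "data": {
  "deltas": [
    [0, [0, 0, 1.5], [0, 0, 0]],
    [0, [0, 0, 3], [0, 0, 0]],
    [0, [0, 0, 4.5], [0, 0, 0]],
    [0, [0, 0, 5], [0, 0, 0]],
    [0, [0, 0, 5], [0, 0, 0]]
  ]
}}

```text
clock: 6.28
tcp_pos: [0.6145, 0.093, 0.0946]
orientation: [3.127, -0.293, -0.002]
contact_force: [0.3, -0.5, 0.5]
grip_width: 0.0
```

Emit:
{"op": "play_rows", "data": {
  "deltas": [
    [0, [0, 0, 1.5], [0, 0, 0]],
    [0, [0, 0, 3], [0, 0, 0]],
    [0, [0, 0, 3], [0, 0, 0]]
  ]
}}

```text
clock: 6.65
tcp_pos: [0.6143, 0.093, 0.0914]
orientation: [3.127, -0.293, -0.002]
contact_force: [-0.6, 0.3, -0.1]
grip_width: 0.0003
```

```bash
python3 w.py|grep -v "^[45] "
```

```text
6.65 [0.6143 0.093  0.0914] [-0.62  0.32 -0.14]
6 -0.009 3099 113.4
6 0.013 1895 106.5
6 0.032 2541 106.6
```

Emit:
{"op": "play_rows", "data": {
  "deltas": [
    [0, [0, 0, 1.5], [0, 0, 0]],
    [0, [0, 0, 3], [0, 0, 0]],
    [0, [0, 0, 4.5], [0, 0, 0]],
    [0, [0, 0, 5], [0, 0, 0]],
    [0, [0, 0, 5], [0, 0, 0]]
  ]
}}

```text
clock: 7.32
tcp_pos: [0.6144, 0.093, 0.0864]
orientation: [3.127, -0.293, -0.002]
contact_force: [-0.8, 0.5, 0.1]
grip_width: 0.0001
```

Emit:
{"op": "play_rows", "data": {
  "deltas": [
    [0, [0, 0, 1.5], [0, 0, 0]],
    [0, [0, 0, 2.5], [0, 0, 0]],
    [0, [0, 0, 2.5], [0, 0, 0]]
  ]
}}

```text
clock: 7.7
tcp_pos: [0.6144, 0.093, 0.084]
orientation: [3.127, -0.293, -0.002]
contact_force: [-0.4, -0.8, -0.5]
grip_width: 0.0001
```

```bash
cat >> w.py <<'E'
cv2.imwrite('pics/wz%.1f.png'%o["clock"],cv2.resize(p[220:380,220:420],None,fx=4,fy=3.75,interpolation=cv2.INTER_CUBIC)[:,:,::-1])
Q=P+O-o["tcp_pos"];Q=Q@Ro.from_rotvec(o["orientation"]).as_matrix();c=Q[270:320,319]*1000
k=np.nonzero((c[:,0]>9)&(c[:,2]<-15))[0]
if len(k): print("tip row",270+k[0],c[k[0]].round(1),"next",c[k[0]+3].round(1))
E
python3 w.py|grep -v "^[45] "
```

```text
7.7 [0.6144 0.093  0.084 ] [-0.43 -0.84 -0.45]
6 -0.009 3446 113.7
6 0.013 1879 108.3
6 0.032 2934 110.5
tip row 270 [ 15.7  -0.2 -21. ] next [ 14.5  -0.2 -21.7]
```

bar_6 rocked: its far pad rose from 106.6 to 110.5 mm with under 1 N, so it is the unseated bar. Next I back off and move onto the fold.

Emit:
{"op": "play_rows", "data": {
  "deltas": [
    [0, [0, 0, -8], [0, 0, 0]],
    [0, [0, 0, -18], [0, 0, 0]],
    [0, [0, 0, -20], [0, 0, 0]],
    [0, [10, 0, -20], [0, 0, 0]],
    [0, [20, 0, -20], [0, 0, 0]],
    [0, [28, 0, -20], [0, 0, 0]],
    [0, [30, 0, -20], [0, 0, 0]],
    [0, [30, 0, -20], [0, 0, 0]]
  ]
}}

```text
clock: 8.75
tcp_pos: [0.6438, 0.0874, 0.1037]
orientation: [3.127, -0.293, -0.003]
contact_force: [-0.5, 1.0, 0.5]
grip_width: 0.0
```

```bash
python3 w.py; python3 -c "
from h import *
go(0,0,.096)"
```

```text
8.75 [0.6438 0.0874 0.1037] [-0.52  0.98  0.53]
4 -0.009 2205 109.5
4 0.013 1340 102.6
4 0.032 1775 102.7
5 -0.009 2197 109.4
5 0.013 1399 102.6
5 0.032 1770 102.6
6 -0.009 1276 113.4
6 0.013 1511 106.5
6 0.032 1844 106.6
tip row 283 [ 11.4  -0.3 -26. ] next [ 11.3  -0.3 -28.9]
tgt [0.6442 0.0875 0.096 ] shift mm [ 0.6 -0.1  7.7] turn [0.001 0.002 0.   ]
8.8 [0.6437 0.0875 0.1037] [ 0.44 -0.24  0.8 ] -4.995783561184539e-05 [-0.1   0.55 -0.18  1.7   0.12  0.9  -2.09]
```

The bar swung back level. I'm over the fold's middle to within 0.6 mm, so I'll press down in steps.

Emit:
{"op": "play_rows", "data": {
  "deltas": [
    [0, [0.5, 0, 2], [0, 0, 0]],
    [0, [0.5, 0, 4], [0, 0, 0]],
    [0, [0.5, 0, 6], [0, 0, 0]],
    [0, [0.5, 0, 7], [0, 0, 0]],
    [0, [0.5, 0, 7], [0, 0, 0]]
  ]
}}

```text
clock: 9.43
tcp_pos: [0.6441, 0.0875, 0.0966]
orientation: [3.127, -0.293, -0.003]
contact_force: [0.7, 1.3, -0.5]
grip_width: 0.0003
```

Emit:
{"op": "play_rows", "data": {
  "deltas": [
    [0, [0, 0, 1], [0, 0, 0]],
    [0, [0, 0, 2], [0, 0, 0]],
    [0, [0, 0, 2], [0, 0, 0]]
  ]
}}

```text
clock: 9.8
tcp_pos: [0.644, 0.0874, 0.0945]
orientation: [3.127, -0.293, -0.003]
contact_force: [-0.3, 0.4, -0.8]
grip_width: -0.0001
```

Emit:
{"op": "play_rows", "data": {
  "deltas": [
    [0, [0, 0, 1], [0, 0, 0]],
    [0, [0, 0, 1], [0, 0, 0]],
    [0, [0, 0, 1], [0, 0, 0]]
  ]
}}

```text
clock: 10.18
tcp_pos: [0.644, 0.0874, 0.0935]
orientation: [3.127, -0.293, -0.003]
contact_force: [-0.1, -0.1, -0.9]
grip_width: 0.0
```

Emit:
{"op": "play_rows", "data": {
  "deltas": [
    [0, [0, 0, 1], [0, 0, 0]],
    [0, [0, 0, 1], [0, 0, 0]],
    [0, [0, 0, 1], [0, 0, 0]]
  ]
}}

```text
clock: 10.55
tcp_pos: [0.6442, 0.0874, 0.0929]
orientation: [3.127, -0.293, -0.003]
contact_force: [-1.4, -0.4, 4.4]
grip_width: -0.0001
```

Emit:
{"op": "play_rows", "data": {
  "deltas": [
    [0, [0, 0, 1], [0, 0, 0]],
    [0, [0, 0, 1], [0, 0, 0]],
    [0, [0, 0, 1], [0, 0, 0]]
  ]
}}

```text
clock: 10.92
tcp_pos: [0.6442, 0.0874, 0.0929]
orientation: [3.127, -0.293, -0.002]
contact_force: [-3.4, -0.2, 8.7]
grip_width: 0.0
```

Emit:
{"op": "play_rows", "data": {
  "deltas": [
    [0, [0, 0, 1], [0, 0, 0]],
    [0, [0, 0, 1], [0, 0, 0]],
    [0, [0, 0, 1], [0, 0, 0]]
  ]
}}

```text
clock: 11.3
tcp_pos: [0.6442, 0.0874, 0.0929]
orientation: [3.127, -0.293, -0.002]
contact_force: [-3.9, -0.8, 9.9]
grip_width: 0.0
```

Contact is at TCP z 0.0929, and the bar holds at 10 N. I'll ramp to 5 mm: it should give at about 14 N, then bottom out about 4 mm lower with a light hold.

Emit:
{"op": "play_rows", "data": {
  "deltas": [
    [0, [0, 0, 1.3], [0, 0, 0]],
    [0, [0, 0, 1.8], [0, 0, 0]],
    [0, [0, 0, 2.4], [0, 0, 0]],
    [0, [0, 0, 3], [0, 0, 0]],
    [0, [0, 0, 3.6], [0, 0, 0]],
    [0, [0, 0, 4.3], [0, 0, 0]],
    [0, [0, 0, 5], [0, 0, 0]],
    [0, [0, 0, 5], [0, 0, 0]]
  ]
}}

```text
clock: 12.3
tcp_pos: [0.6443, 0.0874, 0.0894]
orientation: [3.127, -0.293, -0.001]
contact_force: [-5.6, -1.3, 14.0]
grip_width: -0.0001
```

```bash
python3 w.py
```

```text
12.3 [0.6443 0.0874 0.0894] [-5.56 -1.25 13.96]
4 -0.009 2539 109.5
4 0.013 1565 102.6
4 0.032 2084 102.6
5 -0.009 2541 109.5
5 0.013 1618 102.6
5 0.032 2076 102.6
6 -0.009 1254 110.2
6 0.013 1697 103.0
6 0.032 2084 102.9
tip row 271 [ 13.6  -0.2 -17.1] next [ 13.5  -0.2 -20.4]
```

It came down 3.5 mm and reads about 0.4 mm above its neighbours. I'll press a little harder to seat it fully.

Emit:
{"op": "play_rows", "data": {
  "deltas": [
    [0, [0, 0, 1.5], [0, 0, 0]],
    [0, [0, 0, 2], [0, 0, 0]],
    [0, [0, 0, 2.4], [0, 0, 0]],
    [0, [0, 0, 2.4], [0, 0, 0]],
    [0, [0, 0, 2.4], [0, 0, 0]]
  ]
}}

```text
clock: 12.98
tcp_pos: [0.6443, 0.0874, 0.0889]
orientation: [3.127, -0.294, -0.001]
contact_force: [-7.3, -0.8, 15.7]
grip_width: 0.0005
```

```bash
python3 w.py
```

```text
12.975 [0.6443 0.0874 0.0889] [-7.34 -0.84 15.73]
4 -0.009 2597 109.5
4 0.013 1640 102.7
4 0.032 2078 102.7
5 -0.009 2581 109.5
5 0.013 1664 102.6
5 0.032 2083 102.6
6 -0.009 1270 109.8
6 0.013 1719 102.5
6 0.032 2081 102.5
tip row 271 [ 13.5  -0.2 -16.7] next [ 13.6  -0.2 -20.6]
```

bar_6's pads now read 102.5 mm, level with its neighbours (102.6), and the fingers hold it with about 16 N. One last look at the scene before handing in.

```bash
python3 - <<'E'
from h import *
p,d=r.grab_frame("scene");cv2.imwrite("pics/end.png",p[:,:,::-1]);o=r.get_obs();print(o["clock"],o["tcp_pos"],o["contact_force"],np.abs(o["qvel"]).max())
E
```

```text
13.075 [0.6442549  0.08743208 0.08890637] [-6.11564928 -1.81147316 15.17715229] 0.001829378416453568
```

View pics/end.png

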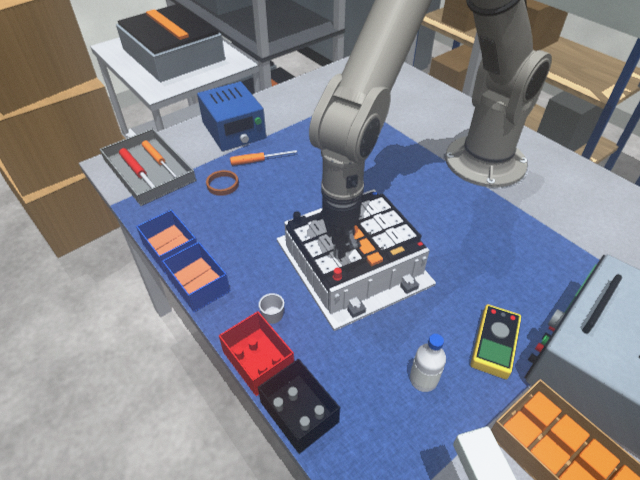

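The fingers are on bar_6 at about (345,240). The red cap (337,272), the black cap (297,217) and the tools are where they stood at the start.

```bash
python3 -c "
from bench import r
print(r.hand_in())"
```

```text
the job is handed in; nothing more can be done
None
```

bar_6 (far row, left bay) was the unseated bar. I pushed it down flat and handed in at about 13 s of the 64 s, with the fingertips still pressing on its fold.

- **Finding it:** Depth from all three cameras put bar_6 about 4 mm above its neighbours. A press of under 1 N on its duct-side end raised the far pad from 106.6 to 110.5 mm, and it swung back level when released. I pressed only bar_6; the other five were judged by camera depth alone.
- **Seating it:** On the fold it held at 10 N, then gave way and went down 4.0 mm in all. The first push left it about 0.4 mm high, so I pressed a little harder.
- **Last checks:** bar_6's pads read 102.5 mm at both spots I could measure on the far pad, against 102.6–102.7 mm for bars 4 and 5. The near pad was hidden by the gripper. The hold was about 15 N down with about 6 N sideways. I did not re-measure bars 1–3 at the end. In the last scene picture the caps and tools are, by eye, where they started.
- **What disagreed:** The fingertips touched with the reported TCP about 20 mm below the surface they met, so I set heights by force and camera depth instead. bar_6's tilt came out at about 0.1 rad from depth, against the stated 0.08.

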